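# Find the balance point of an arrow sign over a bearer edge

### The arm

A 6-joint arm with a two-finger parallel gripper is mounted at the origin on the work surface. World frame = base frame: x ahead of the robot, y to its left, z up, the work surface at z = 0. Lengths are in m, angles in rad, forces in N, time in s.
With the tool pointing down it reaches from about 0.35 to 0.85 m from the base axis. Payload 8.1 kg.
Tool frame: the origin (TCP) lies on the centre line of the jaws, within the pads' length; the fingertips stand 11 mm ahead of it and the grasp point (between the pads) lies 8 mm behind it (tip_reach is the z of the fingertips in the tool frame, in m); z points along the fingers, y is the direction in which the jaws open and shut (so a half turn about z gives the same grasp; the last joint's range is limited). The gripper opens to 93 mm and grips with 3 to 60 N. Pads are 15 mm wide; open, the fingers measure 128 mm over their backs; the gripper's body (75 mm by 188 mm) begins 65 mm behind the grasp point.
Start: joints at [-1.346, 0.13, 1.488, -0, 1.523, -0.085], TCP at [0.183, -0.571, 0.23] pointing down, gripper open.
Joint ranges: [-2.96, 2.96], [-0.89, 2.26], [0.02, 2.5], [-1.34, 4.48], [0, 2.73], [-2.66, 2.66]. Speed limits (rad/s): [2.39, 2.39, 2.79, 3.14, 3.14, 3.14].

### API

Orientations are given as a rotation vector (axis times angle).
In Python, from plant import read_state, read_camera, camera_params, close_job, silhouettes, tip_of, tip_reach gives the robot as it stands.
- The arm moves only by the shell command python3 -m creep 'ROWS' [FORCE]. ROWS is JSON, a list of rows, each a list of 5 numbers: the shift along the tool's x, y, z in m, then the turn about the tool's z in rad, then the closure in counts, from 0 (fully open) to 255 (shut). In form: [[dx, dy, dz, twist, gripper], ...]. A call has 1 to 12 rows; each row shifts and turns the commanded pose from where the row before left it, along the tool's axes as they then stand; what a row does not reach is not made up. A row lasts 1/12 s, in which the tool goes at most 41.7 mm and 7.16 degrees, less where a joint would pass 70% of its speed; a pose out of reach is approached as far as the arm can. A call is refused whole if a number of a shift passes 0.0417 or a number of a turn 0.125, either way. A call with a gripper value outside its range is refused whole. The fingers move at their own pace and stop on an object; FORCE is the grip in N (left out, the last holds). Time passes only in rows, so rows that do not move let the fingers close. It gives the time, the measured TCP pose, the force and the opening at its end, in the units of the state.
- read_state(): the state, without advancing time (a new reading comes with each control period).
- read_camera(name): name is "scene" or "top" or "wrist"; returns the picture (480x640x3 uint8, red, green, blue); there is no depth.
- camera_params(name): a dict with "fov_y" (degrees; the focal length in pixels is half the picture's height over the tangent of half this angle, whatever the lens; pixels are square), "cx", "cy" (the principal point, pixels), "position" and "rotation" of the camera in the world. Camera axes: x right, y down, z forward; pixel columns grow to the right and rows downward; lengths in m; the calibration is good to about 2 mm. A picture is of the moment at which its call begins: read the wrist's pose just before it. camera_params takes no time and is no camera call; for the wrist camera it gives the pose at the moment of the call.
- close_job(): hands the job in, once; it reports no verdict.
Trained networks look in the newest picture that a camera, given by its name, has taken for a name from the list of things; names that differ only in an ending like _2 or _b are one class to them, and where a whole thing is asked for, a point or a joint stands for the part that bears it (a point fixed in the world has none). Each returns a list of dicts, best first, with "confidence" (0 to 1); they miss things now and then, are a little off and sometimes report something else, mostly with a low value. They report only what shows in the picture. A call takes as long as a camera call. They do not tell look-alikes from the thing itself.
- silhouettes(camera, query): "region" (480x640 bool, what is visible of it) and "pixel" ([column, row] in pixels, amid what is visible of it).
- tip_of(camera, query): "pixel" ([column, row] in pixels: a listed point, or the origin of a listed thing).
The state is a dict: "t": time; "q": joint angles; "dq": joint speeds; "joint_torque": joint torques, N m; "tool_pos": TCP position; "orientation": TCP orientation; "force": force on the tool from outside, world axes, zero at the start; "wrist_torque": the same for the moment, N m; "opening": finger opening in m.
Only numpy, scipy, OpenCV 4.12 (cv2) and the standard library are available. Lean on these libraries where they do the work, as an engineer would, in place of code of your own. Each camera call takes 0.05 s, during which the arm holds its last target.

### The job

Find by feel where this white arrow sign balances, so that I can mark its hanging point: pick it up, lower it gently across the top edge of the wooden bearer, square to the edge, with its balance point on the edge, and let go so that it stays lying level on that edge alone. Keep it in hand until it rests on the edge, keep it near level all the time (it must never see-saw over or fall), and do not press it hard on the edge. Leave the other things where they are.

Things in the scene. Friction and masses are not known exactly. Their poses are not given: they have to be found in the camera images.
- arrow: Arrow sign: flat board 24 mm thick, 500 mm long, painted white, lying flat on the bench. Origin: on the underside, on the long centre line, midway between tip and tail; x points along the board to the arrow's tip, z up. A straight shaft 45 mm wide runs from x = -200 to +140 mm: grip it across this width, from x = -130 to +120 mm. The head is a triangle, 130 mm wide at x = 140 mm.
- arrow_top (a point): Centre of the sign's top face, 24 mm above its origin. The head and the two slanted tail fins (120 mm across, x = -150 to -250 mm) are glued on, of unknown make, so the sign's weight (0.33 to 0.75 kg) and its balance point differ every time and cannot be seen: the balance point lies on the centre line, anywhere from x = -80 to +70 mm.
- arrow_tip (a point): The pointed tip of the arrow, on the underside, 250 mm along x from the sign's origin.
- bearer: The bearer, fixed to the bench: a plywood strip 12 mm thick and 110 mm long standing on edge in a foot board 120 x 100 mm, 18 mm thick, with small gusset blocks beside the strip that reach up to 66 mm. Origin: centre of the underside of the foot; x runs along the strip (along its top edge), y across it, z up.
- bearer_edge (a point): Centre of the bearer's top edge, 100 mm above the bench. The edge is hard, flat, level, 12 mm wide and 110 mm long (along the bearer's x): the sign stays level only with its balance point within 6 mm of the middle of the edge. Let go off balance it tips at once; let go with a load still on the hand it rocks slowly for some seconds.
- paint_tub: Bystander: closed paint tub, 120 x 100 x 85 mm. Origin: centre of the underside.
- tin: Bystander: closed round tin, 83 mm across, 92 mm high. Origin: centre of the underside.
- brush: Bystander: flat paint brush lying down, 215 mm long, 15 mm high. Origin: on the underside at the ferrule, bristles to +x.
- sanding_block: Bystander: cork sanding block, 110 x 65 x 33 mm. Origin: centre of the underside.
Things that resemble listed ones, but are neither listed nor needed, are in the scene too. Leave any red look-alike of the bearer alone.

How it is judged:
By the outcome, as a careful person would: the job done as asked, in the order asked, and still so for the second after the job is handed in, with the robot touching nothing.
It also fails if it takes over 67 s, if anything falls off the work surface, if the arm or the gripper's body presses on something with over 40 N, if the wrist force passes 120 N, or if a joint passes its speed limit or range.

## Working session

There is one attempt and no reset: what is moved stays moved. The work goes in short steps, Python scripts to look and compute and a shell command to move; the robot and the scene stay as the last step left them, time stands still between calls to the robot, and variables do not carry over. Pictures are saved under pics/ and viewed, and the job is handed in when it is done.

```bash
ls; mkdir -p pics; python3 - <<'E'
from plant import *
import cv2
s=read_state();print(s)
for n in("scene","top","wrist"):
    im=read_camera(n);cv2.imwrite(f"pics/{n}0.png",im[:,:,::-1]);p=camera_params(n);print(n,p)
    for q in ("arrow","bearer"):
        for d in silhouettes(n,q): print(n,q,d["confidence"],d["pixel"],d["region"].sum())
    for q in ("arrow_tip","arrow_top","bearer_edge","bearer"):
        for d in tip_of(n,q): print(n,q,d["confidence"],d["pixel"])
E
```

```text
pics
{'t': 0.0, 'q': array([-1.34641842e+00,  1.31155941e-01,  1.48926958e+00, -8.88398584e-06,
        1.52296085e+00, -8.54166217e-02]), 'dq': array([ 0.00019128, -0.00036301,  0.00091888, -0.0004141 , -0.00043037,
        0.00035992]), 'joint_torque': array([ 7.86530236e-04, -5.59852159e+01, -4.91748583e+01,  7.65565876e-02,
        3.52286675e-02, -1.46019029e-04]), 'tool_pos': array([ 0.18280732, -0.570913  ,  0.22859586]), 'orientation': array([-3.10221211e+00, -4.84405201e-01,  2.09394347e-04]), 'force': array([ 0.42353048, -0.60689248,  0.35922889]), 'wrist_torque': array([-0.01821586, -0.0021515 , -0.00882607]), 'opening': 0.09263521689160929}
scene {'fov_y': 46.219073673431716, 'cx': 321.6331295019318, 'cy': 237.3327713511895, 'position': array([1.36976849, 0.67937276, 0.92506828]), 'rotation': array([-1.09314405, -2.29771499,  1.12305977])}
scene arrow 0.68 [350.8, 242.2] 3721
scene bearer 0.94 [304.6, 275.8] 2269
scene bearer 0.94 [212.8, 219.0] 1798
scene bearer 0.74 [511.2, 264.6] 1972
scene bearer 0.56 [235.6, 320.1] 2656
scene arrow_tip 0.82 [410.7, 282.2]
scene arrow
[... 564 characters left out ...]
45, -0.16830538])}
top arrow 0.63 [343.6, 289.0] 3446
top bearer 0.97 [444.4, 227.2] 1530
top bearer 0.72 [332.3, 223.5] 1424
top bearer 0.55 [199.8, 346.4] 1597
top arrow_tip 0.96 [259.7, 281.9]
top arrow_top 0.8 [340.7, 290.6]
top arrow_top 0.75 [271.2, 177.3]
top bearer_edge 0.91 [340.4, 147.0]
top bearer_edge 0.83 [333.2, 218.5]
top bearer_edge 0.7 [449.8, 224.8]
top bearer 0.96 [331.1, 223.9]
top bearer 0.84 [337.3, 157.8]
top bearer 0.73 [444.0, 225.3]
top bearer 0.61 [203.5, 344.4]
wrist {'fov_y': 62.590324890762695, 'cx': 312.1150958599036, 'cy': 241.18053324278011, 'position': array([ 0.25798801, -0.54845636,  0.38400975]), 'rotation': array([ 2.34455057, -1.71211922, -0.24647281])}
```

View pics/scene0.png

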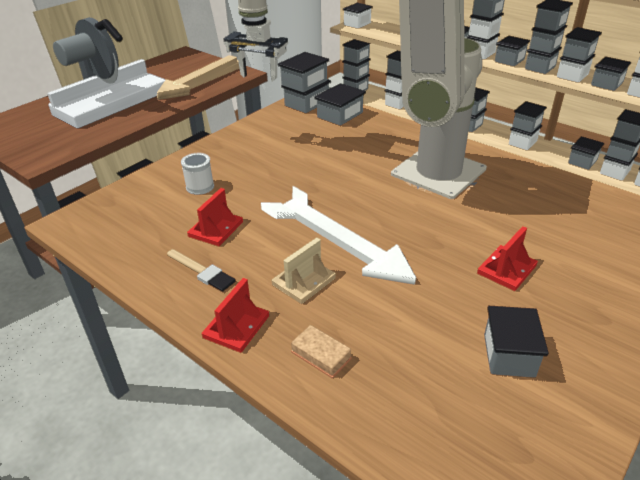

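View pics/top0.png

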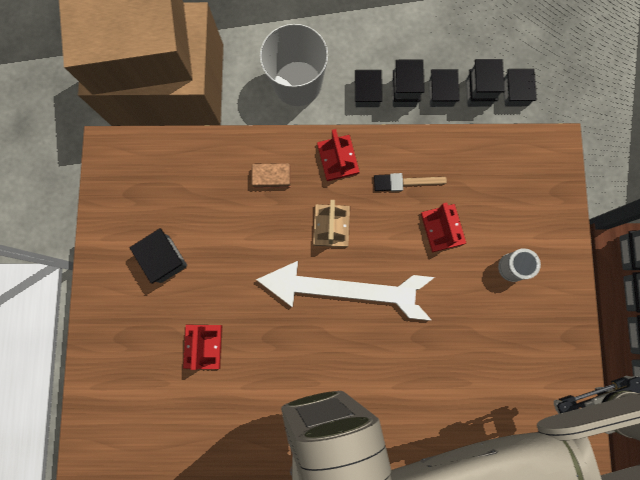

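Candidates for the bearer are the wooden one at scene (304,276) / top (332,223) and three red look-alikes at top (339,156), (444,227) and (203,346). I choose the wooden one. The only arrow is the white one, at top (343,289).

```bash
cat > h.py <<'E'
from plant import *
import numpy as np, cv2
from scipy.spatial.transform import Rotation as R
from scipy.optimize import least_squares
def K(p):
    f=240/np.tan(np.radians(p["fov_y"])/2); return f
def proj(p,X):
    M=R.from_rotvec(p["rotation"]).as_matrix(); c=(np.atleast_2d(X)-p["position"])@M
    f=K(p); return np.c_[p["cx"]+f*c[:,0]/c[:,2], p["cy"]+f*c[:,1]/c[:,2]]
def ray(p,px,z):
    M=R.from_rotvec(p["rotation"]).as_matrix(); d=M@np.array([(px[0]-p["cx"])/K(p),(px[1]-p["cy"])/K(p),1])
    return p["position"]+d*(z-p["position"][2])/d[2]
E
python3 - <<'E'
from h import *
pt=camera_params("top");ps=camera_params("scene")
print("tip",ray(pt,[259.7,281.9],0),ray(ps,[410.7,282.2],0))
print("top",ray(pt,[340.7,290.6],.024),ray(ps,[340.4,233.2],.024),ray(ps,[338.6,242.2],.024))
print("edge",ray(pt,[333.2,218.5],.1),ray(ps,[300.9,247.3],.1))
print("bearer",ray(pt,[331.1,223.9],0),ray(ps,[303.9,280.9],0))
print("red edge",ray(pt,[449.8,224.8],.1),ray(ps,[209.8,200.9],.1))
for n in("top","scene"):
    im=cv2.imread(f"pics/{n}0.png")
    r=(200,120,250,120) if n=="top" else (250,180,120,90)
    b=(180,170,300,170) if n=="top" else (140,170,320,200)
    x,y,w,h=b; cv2.imwrite(f"pics/{n}crop.png",cv2.resize(im[y:y+h,x:x+w],None,fx=2.5,fy=2.5,interpolation=cv2.INTER_CUBIC))
E
```

```text
tip [0.47332007 0.20440049 0.        ] [4.78141016e-01 2.01014682e-01 1.11022302e-16]
top [ 0.44636248 -0.02694627  0.024     ] [ 0.45650746 -0.03024938  0.024     ] [ 0.48880063 -0.01080025  0.024     ]
edge [ 0.63735187 -0.00614347  0.1       ] [ 0.63213279 -0.00931246  0.1       ]
bearer [ 0.64186687 -0.00096776  0.        ] [ 6.34656824e-01 -2.62412861e-03  1.11022302e-16]
red edge [ 0.61871949 -0.32229829  0.1       ] [ 0.63631501 -0.31945325  0.1       ]
```

View pics/topcrop.png

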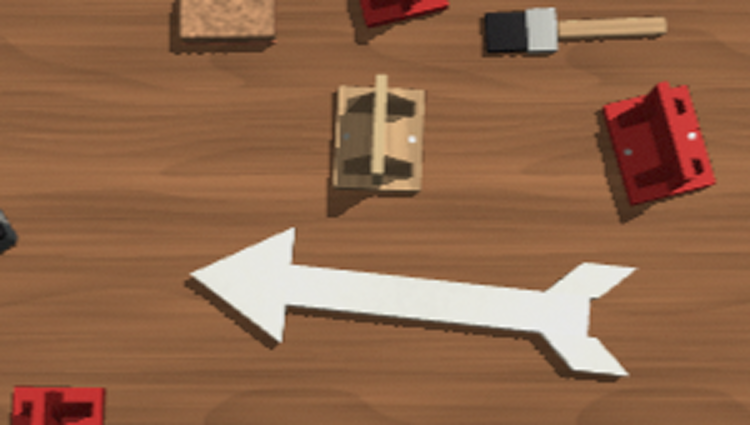

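View pics/scenecrop.png

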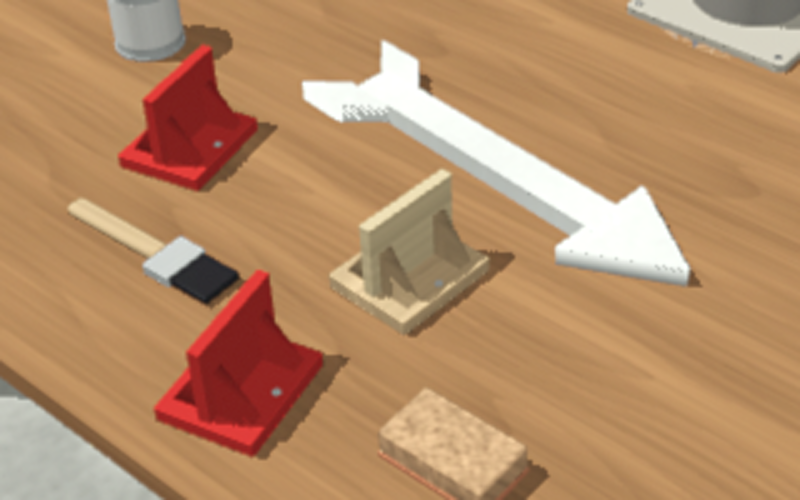

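```bash
python3 - <<'E'
from h import *
pt=camera_params("top");ps=camera_params("scene")
T=lambda a:np.array(a)/2.5+[180,170]
S=lambda a:np.array(a)/2.5+[140,170]
def fit(mod,t,s,x0):
    mod=np.array(mod,float)
    def res(v,sep=False):
        c,sn=np.cos(v[2]),np.sin(v[2])
        X=np.c_[v[0]+c*mod[:,0]-sn*mod[:,1],v[1]+sn*mod[:,0]+c*mod[:,1],mod[:,2]]
        a=(proj(pt,X)-T(t)) if use!=1 else np.zeros((1,2)); b=(proj(ps,X)-S(s)) if use!=0 else np.zeros((1,2))
        return np.r_[a.ravel(),b.ravel()]
    for use in(0,1,2):
        r=least_squares(res,x0);print(use,r.x.round(4),np.abs(r.fun).max().round(2),r.fun.round(1) if use==2 else "")
print("arrow");fit([(.25,0,.024),(.14,-.065,.024),(.14,.065,.024),(-.25,-.06,.024),(-.25,.06,.024)],
 [(190,274),(295,228),(278,344),(637,268),(628,376)],[(690,271),(556,250),(643,187),(303,83),(382,40)],[.46,-.03,1.5])
print("bearer edge");fit([(.055,.006,.1),(.055,-.006,.1),(-.055,.006,.1),(-.055,-.006,.1)],
 [(376,75),(388,75),(374,172),(385,172)],[(373,237),(362,228),(452,178),(443,170)],[.635,-.006,0.])
E
```

```text
arrow
0 [ 0.4501 -0.0365  1.4613] 0.72 
1 [ 0.455  -0.0333  1.4609] 0.62 
2 [ 0.4517 -0.0355  1.4607] 1.72 [-0.4 -0.4 -1.  -0.7  0.4 -1.1 -0.5 -0.2 -0.1 -0.5 -0.4 -1.3  0.2 -1.7
  0.2 -0.6  0.2 -0.7  0.4 -0.2]
bearer edge
0 [ 0.6352 -0.0037 -0.0297] 0.46 
1 [ 0.6386  0.004  -0.0206] 0.77 
2 [ 6.36e-01 -3.00e-04 -2.37e-02] 2.02 [-1.1 -0.7 -1.6 -0.6 -1.1  0.1 -1.1  0.2 -1.1 -2.  -0.5 -0.7 -0.4 -1.9
 -0.7 -0.8]
```

```bash
cat >> h.py <<'E'
def todo(target,yaw=None):
    s=read_state();Rm=R.from_rotvec(s["orientation"]);d=Rm.inv().apply(np.array(target)-s["tool_pos"])
    x=Rm.apply([1,0,0]);y0=np.arctan2(x[1],x[0]);z=Rm.apply([0,0,1])
    tw=None
    if yaw is not None: tw=-((yaw-y0+np.pi/2)%np.pi-np.pi/2)
    print("t",round(s["t"],2),"pos",s["tool_pos"].round(4),"yaw",round(y0,4),"toolz",z.round(4),"shift",d.round(4),"twist",None if tw is None else round(tw,4),"F",s["force"].round(2),"M",s["wrist_torque"].round(3),"op",round(s["opening"],4),"q",s["q"].round(2))
E
python3 -c "
from h import *
todo([.452,-.035,.25],1.461)"
python3 -m creep '[[0,0,-0.002,-0.115,0],[0,0,-0.002,-0.115,0],[0,0,-0.002,-0.115,0],[0,0,-0.002,-0.115,0],[0,0,-0.002,-0.115,0],[0,0,-0.002,-0.115,0],[0,0,-0.002,-0.115,0],[0,0,-0.002,-0.115,0],[0,0,-0.002,-0.115,0],[0,0,-0.002,-0.115,0]]'
python3 -c "
from h import *
todo([.452,-.035,.25],1.461)"
```

```text
t 1.05 pos [ 0.1829 -0.5714  0.2296] yaw 0.3098 toolz [-0.  0. -1.] shift [ 0.4198 -0.4289 -0.0204] twist -1.1512 F [ 0.11  0.09 -0.47] M [0.062 0.008 0.028] op 0.0929 q [-1.35  0.13  1.49 -0.    1.52 -0.09]
t: 1.88
tool_pos: [0.1829, -0.5714, 0.2497]
orientation: [-2.335, -2.101, -0.0]
force: [-1.0, 0.6, 0.6]
opening: 0.0933
t 1.88 pos [ 0.1829 -0.5714  0.2497] yaw 1.4654 toolz [-0.  0. -1.] shift [ 5.618e-01  2.112e-01 -3.000e-04] twist 0.0044 F [-0.98  0.6   0.56] M [-0.056 -0.028  0.047] op 0.0933 q [-1.35  0.12  1.46 -0.    1.56 -1.24]
```

```bash

python3 -m creep '[[0.035,0.0132,0,0,0],[0.035,0.0132,0,0,0],[0.035,0.0132,0,0,0],[0.035,0.0132,0,0,0],[0.035,0.0132,0,0,0],[0.035,0.0132,0,0,0],[0.035,0.0132,0,0,0],[0.035,0.0132,0,0,0]]' >/dev/null
python3 -m creep '[[0.035,0.0132,0,0,0],[0.035,0.0132,0,0,0],[0.035,0.0132,0,0,0],[0.035,0.0132,0,0,0],[0.035,0.0132,0,0,0],[0.035,0.0132,0,0,0],[0.035,0.0132,0,0,0],[0.0,0.0,0,0,0]]' >/dev/null
python3 - <<'E'
from h import *
todo([.452,-.035,.25],1.461)
p=camera_params("wrist");im=read_camera("wrist");print(p)
cv2.imwrite("pics/w1.png",im[:,:,::-1])
import pickle;pickle.dump(p,open("w1.pkl","wb"))
E
```

```text
t 3.22 pos [ 0.4397 -0.0661  0.2498] yaw 1.4654 toolz [ 0.0015  0.0023 -1.    ] shift [ 0.0322  0.0089 -0.0001] twist 0.0044 F [ 0.44  0.   -0.72] M [ 0.004 -0.08  -0.003] op 0.0928 q [-0.27 -0.31  1.87  0.    1.59 -0.16]
{'fov_y': 62.590324890762695, 'cx': 312.1150958599036, 'cy': 241.18053324278011, 'position': array([0.44878247, 0.01005443, 0.40438482]), 'rotation': array([ 2.85861632, -0.15181243, -0.02180681])}
```

View pics/w1.png

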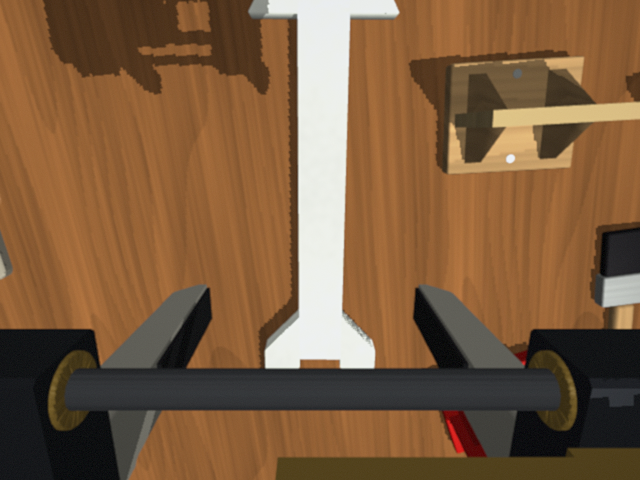

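```bash
python3 - <<'E'
from h import *
import pickle
p=pickle.load(open("w1.pkl","rb"));im=cv2.imread("pics/w1.png")
hsv=cv2.cvtColor(im,cv2.COLOR_BGR2HSV);m=(hsv[...,1]<35)&(hsv[...,2]>195)
L=[];Rr=[]
for r in range(60,300,20):
    c=np.where(m[r,250:400])[0]+250; a=ray(p,[c.min()-.5,r],.024);b=ray(p,[c.max()+.5,r],.024);L.append(a);Rr.append(b)
    print(r,c.min(),c.max(),np.linalg.norm(a-b).round(4),((a+b)/2).round(4))
mid=(np.array(L)+np.array(Rr))/2
pf=np.polyfit(mid[:,1],mid[:,0],1);print("yaw",np.pi/2-np.arctan(pf[0]),"x at y=-.035",np.polyval(pf,-.035))
x,y,w,h=430,40,210,150;cv2.imwrite("pics/w1c.png",cv2.resize(im[y:y+h,x:x+w],None,fx=3.8,fy=3.8,interpolation=cv2.INTER_CUBIC))
E
```

```text
60 298 348 0.0452 [0.4644 0.0666 0.024 ]
80 298 347 0.0449 [0.4623 0.0502 0.024 ]
100 298 347 0.0455 [0.4606 0.0334 0.024 ]
120 299 346 0.0442 [0.4589 0.0161 0.024 ]
140 299 345 0.0439 [ 0.4567 -0.0017  0.024 ]
160 299 345 0.0445 [ 0.4549 -0.0199  0.024 ]
180 299 344 0.0441 [ 0.4525 -0.0386  0.024 ]
200 299 344 0.0448 [ 0.4506 -0.0579  0.024 ]
220 299 343 0.0444 [ 0.4481 -0.0777  0.024 ]
240 299 343 0.0451 [ 0.4461 -0.0981  0.024 ]
260 299 342 0.0447 [ 0.4435 -0.1191  0.024 ]
280 299 342 0.0454 [ 0.4413 -0.1407  0.024 ]
yaw 1.4597202018931983 x at y=-.035 0.45302350004779723
```

View pics/w1c.png

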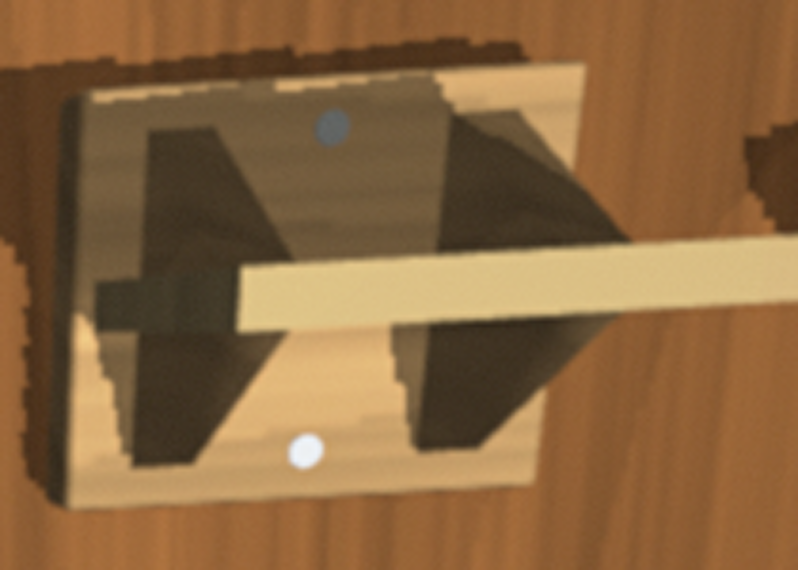

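```bash
python3 - <<'E'
from h import *
import pickle
p=pickle.load(open("w1.pkl","rb"))
P=[ray(p,q,.1) for q in((493,110),(493,127.1),(640,102.4),(640,118.9))]
for a in P: print(a.round(4))
m0=(P[0]+P[1])/2;m1=(P[2]+P[3])/2;d=m1-m0;th=np.arctan2(d[1],d[0]);print("yaw",th,"width",np.linalg.norm(P[0]-P[1]),"center",m0+.055*d/np.linalg.norm(d))
# foot corners z=.018
for q in((453,64),(583.5,56.8),(570.5,167.3),(447.5,173.5)): 
    print(ray(p,q,.018).round(4))
todo([.4517,-.047,.012],1.4597)
E
```

```text
[0.5817 0.0086 0.1   ]
[ 0.582  -0.0035  0.1   ]
[0.6881 0.0026 0.1   ]
[ 0.6895 -0.0091  0.1   ]
yaw -0.054509735434593476 width 0.012123621145623917 center [ 6.36754067e-01 -4.55791813e-04  1.00000000e-01]
[0.5809 0.0517 0.018 ]
[0.6974 0.0453 0.018 ]
[ 0.693  -0.0527  0.018 ]
[ 0.5748 -0.0461  0.018 ]
t 3.27 pos [ 0.4388 -0.0686  0.2497] yaw 1.4654 toolz [ 3.e-04  6.e-04 -1.e+00] shift [0.0227 0.0105 0.2377] twist 0.0057 F [ 0.35 -1.31  0.15] M [-0.105  0.001 -0.019] op 0.0928 q [-0.27 -0.31  1.87  0.    1.59 -0.17]
```

```bash

python3 -m creep '[[0,0,0,0.006,0],[0,0,0,0,0]]' ; python3 -c "
from h import *
todo([.453,-.035,.0145],1.4597)"
```

```text
t: 3.43
tool_pos: [0.4376, -0.0723, 0.2496]
orientation: [2.348, 2.087, -0.001]
force: [0.3, 0.9, 0.3]
opening: 0.0933
t 3.43 pos [ 0.4376 -0.0723  0.2496] yaw 1.4529 toolz [-2.e-04 -4.e-04 -1.e+00] shift [0.0389 0.0109 0.2351] twist -0.0068 F [0.34 0.91 0.33] M [-0.051 -0.079  0.004] op 0.0933 q [-0.28 -0.31  1.87 -0.    1.59 -0.16]
```

```bash

python3 -m creep '[[0.0078,0.0022,0.02,0,0],[0.0078,0.0022,0.02,0,0],[0.0078,0.0022,0.02,0,0],[0.0078,0.0022,0.02,0,0],[0.0078,0.0022,0.02,0,0],[0,0,0.02,0,0],[0,0,0.02,0,0],[0,0,0.02,0,0],[0,0,0.01,-0.006,0],[0,0,0,0,0],[0,0,0,0,0]]' ; python3 -c "
from h import *
todo([.453,-.035,.0145],1.4597)"
```

```text
t: 4.35
tool_pos: [0.453, -0.035, 0.0797]
orientation: [-2.342, -2.093, 0.001]
force: [-0.6, -0.6, 0.3]
opening: 0.093
t 4.35 pos [ 0.453  -0.035   0.0797] yaw 1.4582 toolz [-9.e-04  1.e-04 -1.e+00] shift [0.     0.0001 0.0652] twist -0.0015 F [-0.63 -0.6   0.26] M [-0.069 -0.08  -0.042] op 0.093 q [-0.19 -0.14  2.04 -0.    1.24 -0.08]
```

```bash
cat >> h.py <<'E'
def sample(n=20):
    F=[];M=[]
    for i in range(n):
        read_camera("wrist");s=read_state();F.append(s["force"]);M.append(s["wrist_torque"])
    F=np.array(F);M=np.array(M);print("t",round(s["t"],2),"pos",s["tool_pos"].round(4),"F",F.mean(0).round(3),"sd",F.std(0).round(2),"M",M.mean(0).round(4),"sd",M.std(0).round(3),"op",round(s["opening"],4))
    return F.mean(0),M.mean(0)
E
python3 -m creep '[[0,0,0.015,0,0],[0,0,0.015,0,0],[0,0,0.015,0,0],[0,0,0.015,0,0],[0,0,0.005,0,0],[0,0,0,0,0],[0,0,0,0,0]]' ; python3 -c "
from h import *
todo([.453,-.035,.0145],1.4597);sample(25)"
```

```text
t: 4.93
tool_pos: [0.4542, -0.0345, 0.0158]
orientation: [2.341, 2.094, 0.001]
force: [0.4, -0.6, -0.2]
opening: 0.0931
t 4.93 pos [ 0.4542 -0.0345  0.0158] yaw 1.4595 toolz [ 1.2e-03 -2.0e-04 -1.0e+00] shift [-0.0007 -0.0011  0.0013] twist -0.0002 F [ 0.4 -0.6 -0.2] M [-0.06  -0.087 -0.006] op 0.0931 q [-0.19 -0.04  2.08  0.    1.1  -0.08]
t 6.18 pos [ 0.4534 -0.0342  0.0147] F [ 0.077 -0.256 -0.098] sd [0.44 0.43 0.64] M [-0.0426 -0.0822  0.0096] sd [0.029 0.032 0.024] op 0.0932
```

```bash

python3 -m creep '[[0,0,0,0,255],[0,0,0,0,255],[0,0,0,0,255],[0,0,0,0,255],[0,0,0,0,255],[0,0,0,0,255],[0,0,0,0,255],[0,0,0,0,255]]' 55; python3 -c "
from h import *
sample(6)"
python3 -m creep '[[0,0,-0.001,0,255],[0,0,-0.001,0,255],[0,0,-0.001,0,255],[0,0,-0.001,0,255],[0,0,0,0,255],[0,0,0,0,255]]' ;python3 -c "
from h import *
sample(10)"
```

```text
t: 6.85
tool_pos: [0.4532, -0.0341, 0.0146]
orientation: [-2.341, -2.095, 0.0]
force: [2.8, -0.1, 2.8]
opening: 0.0447
t 7.15 pos [ 0.4532 -0.0341  0.0146] F [-1.258 -0.054  1.885] sd [0.51 0.44 0.6 ] M [-0.0175  0.3063 -0.0212] sd [0.042 0.044 0.045] op 0.0449
t: 7.65
tool_pos: [0.4533, -0.0341, 0.0186]
orientation: [-2.341, -2.095, -0.0]
force: [0.9, -0.2, -4.3]
opening: 0.0447
t 8.15 pos [ 0.4533 -0.0341  0.0186] F [ 0.345  0.108 -4.847] sd [0.53 0.28 0.31] M [ 0.1943 -0.1039 -0.0016] sd [0.02  0.028 0.028] op 0.0446
```

```bash

python3 -m creep '[[0,0,-0.002,0,255],[0,0,-0.002,0,255],[0,0,-0.002,0,255],[0,0,0,0,255],[0,0,0,0,255]]' ;python3 -c "
from h import *
sample(10)
cv2.imwrite('pics/s2.png',read_camera('scene')[150:320,230:450,::-1].repeat(3,0).repeat(3,1))"
```

```text
t: 8.57
tool_pos: [0.4537, -0.0342, 0.025]
orientation: [2.341, 2.094, 0.001]
force: [0.0, -0.3, -5.0]
opening: 0.0446
t 9.07 pos [ 0.4533 -0.0342  0.0246] F [-0.021  0.014 -4.749] sd [0.52 0.42 0.32] M [ 0.2078 -0.1029 -0.0015] sd [0.027 0.026 0.036] op 0.0444
```

View pics/s2.png

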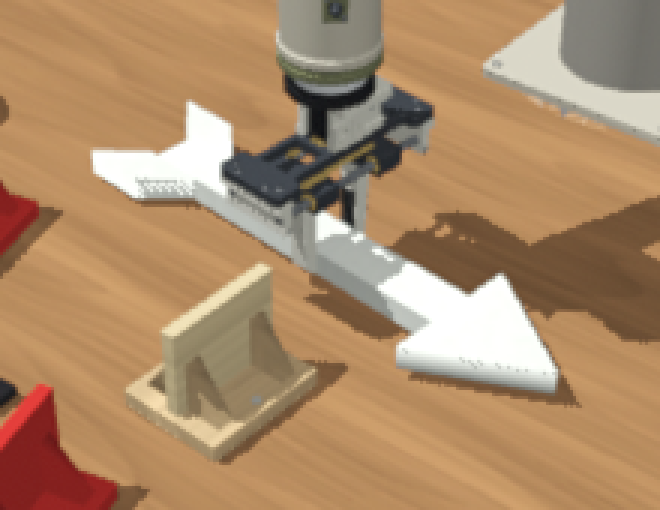

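```bash

python3 -m creep '[[0,0,0.0025,0,255],[0,0,0.0025,0,255],[0,0,0.0025,0,255],[0,0,0.0015,0,255],[0,0,0.001,0,255],[0,0,0,0,255],[0,0,0,0,255],[0,0,0,0,0],[0,0,0,0,0],[0,0,0,0,0],[0,0,0,0,0],[0,0,0,0,0]]'
python3 -m creep '[[-0.013,0,0,0,0],[-0.013,0,0,0,0],[-0.013,0,0,0,0],[-0.013,0,0,0,0],[0,0,0,0,0],[0,0,0,0,0],[0,0,0,0,0]]'
python3 -c "
from h import *
todo([.453-.0058,-.0342-.052,.0145],1.4597);sample(20)"
```

```text
t: 10.12
tool_pos: [0.4537, -0.0342, 0.0149]
orientation: [2.341, 2.094, 0.001]
force: [0.7, -0.4, -0.9]
opening: 0.0731
t: 10.7
tool_pos: [0.4476, -0.0855, 0.0146]
orientation: [-2.342, -2.094, -0.0]
force: [-0.6, 0.1, -0.1]
opening: 0.0929
t 10.7 pos [ 0.4476 -0.0855  0.0146] yaw 1.4594 toolz [-0.e+00  3.e-04 -1.e+00] shift [-0.0008 -0.0003  0.0001] twist -0.0003 F [-0.56  0.07 -0.12] M [-0.061 -0.047  0.005] op 0.0929 q [-0.3  -0.03  2.08  0.    1.1  -0.19]
t 11.7 pos [ 0.4476 -0.0858  0.0146] F [-0.073 -0.125  0.135] sd [0.39 0.59 0.54] M [-0.0389 -0.0746  0.0034] sd [0.026 0.03  0.034] op 0.093
```

```bash

python3 -m creep '[[0,0,0,0,255],[0,0,0,0,255],[0,0,0,0,255],[0,0,0,0,255],[0,0,0,0,255],[0,0,0,0,255],[0,0,0,0,255],[0,0,0,0,255]]' 45 
python3 -m creep '[[0,0,-0.002,0,255],[0,0,-0.002,0,255],[0,0,-0.002,0,255],[0,0,-0.004,0,255],[0,0,0,0,255],[0,0,0,0,255],[0,0,0,0,255]]' ;python3 -c "
from h import *
sample(30)"
```

```text
t: 12.37
tool_pos: [0.4476, -0.0858, 0.0146]
orientation: [-2.341, -2.095, 0.0]
force: [0.5, -0.5, 0.2]
opening: 0.0444
t: 12.95
tool_pos: [0.4476, -0.0858, 0.0247]
orientation: [2.341, 2.095, 0.0]
force: [0.1, 0.1, -5.5]
opening: 0.0449
t 14.45 pos [ 0.4476 -0.0858  0.0246] F [ 0.162 -0.07  -4.743] sd [0.4  0.54 0.39] M [-0.0421 -0.0807 -0.0069] sd [0.025 0.031 0.038] op 0.0444
```

```bash

python3 -m creep '[[0,0,-0.005,0,255],[0,0,-0.01,0,255],[0,0,-0.015,0,255],[0,0,-0.015,0,255],[0,0,-0.015,0,255],[0,0,-0.015,0,255],[0,0,-0.015,0,255],[0,0,-0.015,0,255],[0,0,-0.01,0,255],[0,0,-0.006,0,255],[0,0,-0.004,0,255],[0,0,0,0,255]]';python3 -c "
from h import *
todo([.6368,-.0005,.15],1.516)"
```

```text
t: 15.45
tool_pos: [0.4479, -0.0859, 0.1504]
orientation: [2.341, 2.094, 0.001]
force: [0.1, -0.0, -6.0]
opening: 0.0445
t 15.45 pos [ 0.4479 -0.0859  0.1504] yaw 1.4598 toolz [ 1.1e-03 -3.0e-04 -1.0e+00] shift [0.1058 0.1782 0.0006] twist -0.0562 F [ 0.14 -0.   -5.97] M [-0.052 -0.114  0.003] op 0.0445 q [-0.3  -0.22  1.97  0.    1.39 -0.19]
```

```bash

python3 -m creep '[[0,0,0,-0.014,255],[0,0,0,-0.014,255],[0,0,0,-0.014,255],[0,0,0,-0.014,255],[0.0037,0.007,0,0,255],[0.0074,0.0141,0,0,255],[0.0074,0.0141,0,0,255],[0.0074,0.0141,0,0,255],[0.0074,0.0141,0,0,255],[0.0074,0.0141,0,0,255],[0.0074,0.0141,0,0,255]]' >/dev/null
python3 -m creep '[[0.0074,0.0141,0,0,255],[0.0074,0.0141,0,0,255],[0.0074,0.0141,0,0,255],[0.0074,0.0141,0,0,255],[0.0074,0.0141,0,0,255],[0.0074,0.0141,0,0,255],[0.0037,0.007,0,0,255],[0,0,0,0,255],[0,0,0,0,255],[0,0,0,0,255]]';python3 - <<'E'
from h import *
todo([.6368,-.0005,.15],1.516)
import pickle
p=camera_params("wrist");im=read_camera("wrist");cv2.imwrite("pics/w3.png",im[:,:,::-1]);pickle.dump(p,open("w3.pkl","wb"))
im=read_camera("scene");cv2.imwrite("pics/s3.png",im[120:340,150:490,::-1].repeat(2,0).repeat(2,1))
sample(10)
E
```

```text
t: 17.2
tool_pos: [0.6352, -0.0, 0.1492]
orientation: [-2.281, -2.159, 0.001]
force: [0.7, 0.1, -4.8]
opening: 0.0445
t 17.2 pos [ 0.6352 -0.      0.1492] yaw 1.5157 toolz [-1.1e-03 -1.0e-04 -1.0e+00] shift [-0.0004  0.0016 -0.0008] twist -0.0003 F [ 0.74  0.07 -4.79] M [-0.048 -0.001  0.008] op 0.0445 q [-0.08  0.27  1.47 -0.    1.4  -0.03]
t 17.8 pos [6.358e-01 1.000e-04 1.497e-01] F [-0.151 -0.123 -4.669] sd [0.39 0.33 0.36] M [-0.0358 -0.0829 -0.0113] sd [0.02  0.021 0.029] op 0.0446
```

View pics/w3.png

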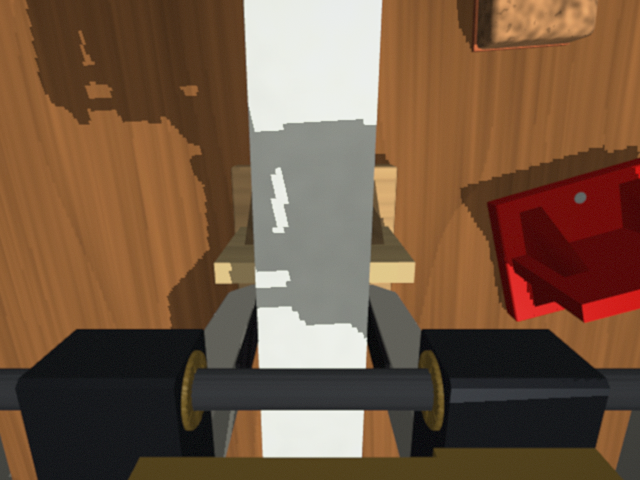

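View pics/s3.png

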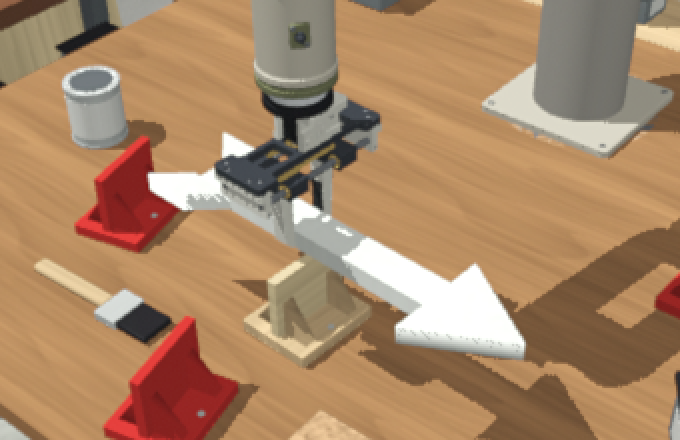

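```bash
python3 - <<'E'
from h import *
import pickle
p=pickle.load(open("w3.pkl","rb"));im=cv2.imread("pics/w3.png")
g=im.astype(float)[...,2]+im[...,1]
for c in (222,235,246,380,392,405):
    col=cv2.GaussianBlur(g,(5,1),0)[252:296,c]; d=np.diff(col); a=252+d.argmax()+.5+.5; b=252+d.argmin()+.5+.5
    A=ray(p,[c,a-.5],.1);B=ray(p,[c,b-.5],.1);print(c,a,b,A.round(4),B.round(4),((A+B)/2).round(4),(A-B)[1].round(4))
x,y,w,h=200,230,230,80;cv2.imwrite("pics/w3c.png",cv2.resize(im[y:y+h,x:x+w],None,fx=3.4,fy=3.4,interpolation=cv2.INTER_NEAREST))
E
```

```text
222 263.0 284.0 [0.5872 0.0087 0.1   ] [ 0.5857 -0.0036  0.1   ] [0.5864 0.0025 0.1   ] 0.0122
235 290.0 283.0 [ 0.5925 -0.0075  0.1   ] [ 0.5929 -0.0034  0.1   ] [ 0.5927 -0.0055  0.1   ] -0.0042
246 263.0 284.0 [0.6002 0.008  0.1   ] [ 0.599  -0.0043  0.1   ] [0.5996 0.0018 0.1   ] 0.0123
380 262.0 287.0 [0.6732 0.0045 0.1   ] [ 0.673  -0.0101  0.1   ] [ 0.6731 -0.0028  0.1   ] 0.0147
392 262.0 283.0 [0.6797 0.0042 0.1   ] [ 0.6797 -0.0081  0.1   ] [ 0.6797 -0.002   0.1   ] 0.0123
405 262.0 283.0 [0.6867 0.0038 0.1   ] [ 0.6869 -0.0085  0.1   ] [ 0.6868 -0.0024  0.1   ] 0.0123
```

View pics/w3c.png

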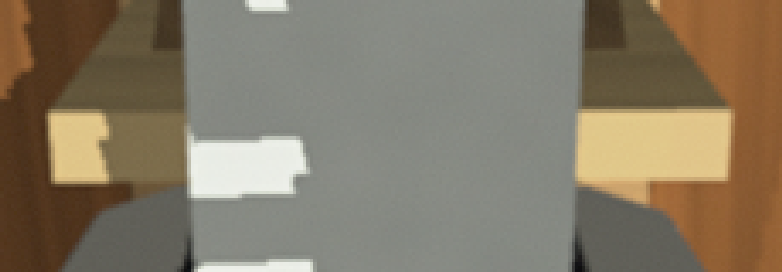

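```bash

python3 -m creep '[[0,0,0.003,0,255],[0,0,0.006,0,255],[0,0,0.006,0,255],[0,0,0.006,0,255],[0,0,0.005,0,255],[0,0,0.003,0,255],[0,0,0.002,0,255],[0,0,0.001,0,255],[0,0,0,0,255],[0,0,0,0,255]]';python3 - <<'E'
from h import *
todo([.6368,-.0002,.1155],1.519)
sample(12)
im=read_camera("scene");cv2.imwrite("pics/s4.png",im[170:320,220:430,::-1].repeat(3,0).repeat(3,1))
E
```

```text
t: 18.63
tool_pos: [0.636, 0.0001, 0.1179]
orientation: [2.281, 2.159, 0.0]
force: [-0.1, -0.2, -5.2]
opening: 0.045
t 18.63 pos [6.360e-01 1.000e-04 1.179e-01] yaw 1.5157 toolz [ 4.e-04 -0.e+00 -1.e+00] shift [-0.0003  0.0008  0.0024] twist -0.0033 F [-0.13 -0.18 -5.19] M [ 0.026 -0.069  0.011] op 0.045 q [-0.08  0.3   1.5  -0.    1.34 -0.03]
t 19.23 pos [6.358e-01 2.000e-04 1.176e-01] F [ 0.012  0.263 -4.954] sd [0.43 0.47 0.46] M [-0.0477 -0.0788 -0.0106] sd [0.03  0.017 0.02 ] op 0.0447
```

View pics/s4.png

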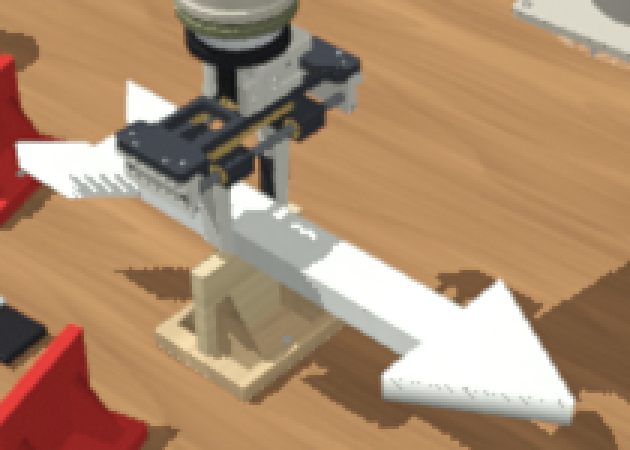

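```bash

python3 -m creep '[[0,0,0.0005,0,255],[0,0,0.0005,0,255],[0,0,0.0005,0,255],[0,0,0.0005,0,255],[0,0,0,0,255],[0,0,0,0,255]]';python3 -c "
from h import *
sample(5)"
python3 -m creep '[[0,0,0.0005,0,255],[0,0,0,0,255],[0,0,0,0,255]]';python3 -c "
from h import *
sample(6)"
```

```text
t: 19.78
tool_pos: [0.6358, 0.0002, 0.1155]
orientation: [-2.282, -2.159, 0.0]
force: [-0.5, 0.4, -5.3]
opening: 0.0445
t 20.03 pos [6.358e-01 2.000e-04 1.157e-01] F [-0.331  0.12  -4.904] sd [0.54 0.43 0.28] M [-0.0615 -0.083   0.0017] sd [0.02  0.014 0.015] op 0.0447
t: 20.28
tool_pos: [0.6358, 0.0002, 0.1151]
orientation: [-2.282, -2.159, 0.0]
force: [-0.0, -1.5, -4.4]
opening: 0.0446
t 20.58 pos [6.358e-01 2.000e-04 1.152e-01] F [-0.149  0.541 -4.685] sd [0.46 0.4  0.66] M [-0.0542 -0.0832 -0.    ] sd [0.033 0.011 0.027] op 0.0445
```

```bash

for i in 1 ; do python3 -m creep '[[0,0,0.0003,0,255],[0,0,0,0,255]]'|grep -E 'pos|force';python3 -c "
from h import *
sample(5)"; done
python3 -m creep '[[0,0,0.0003,0,255],[0,0,0,0,255]]'|grep -E 'pos|force';python3 -c "
from h import *
sample(5)"
```

```text
tool_pos: [0.6358, 0.0001, 0.1148]
force: [0.3, 0.1, -4.3]
t 21.0 pos [6.358e-01 2.000e-04 1.148e-01] F [-0.057  0.029 -4.769] sd [0.45 0.44 0.46] M [-0.0256 -0.0904 -0.0151] sd [0.018 0.023 0.036] op 0.0445
tool_pos: [0.6359, 0.0001, 0.1147]
force: [-0.9, -0.7, -4.2]
t 21.42 pos [6.359e-01 1.000e-04 1.147e-01] F [-0.55   0.194 -2.959] sd [0.52 0.61 0.38] M [-0.0288  0.0608  0.0077] sd [0.03  0.023 0.022] op 0.0445
```

```bash

python3 -m creep '[[0,0,0.0002,0,255],[0,0,0,0,255]]'|grep -E 'pos|force';python3 -c "
from h import *
sample(6)"
python3 -m creep '[[0,0,0.0002,0,255],[0,0,0,0,255]]'|grep -E 'pos|force';python3 -c "
from h import *
todo([.636,0,.1146]);sample(8)"
```

```text
tool_pos: [0.6359, 0.0002, 0.1147]
force: [-2.6, 0.4, 0.1]
t 21.88 pos [6.359e-01 1.000e-04 1.147e-01] F [-2.872 -0.023  1.048] sd [0.38 0.45 0.94] M [-0.0134  0.4508  0.0059] sd [0.023 0.072 0.023] op 0.0444
tool_pos: [0.6359, 0.0001, 0.1147]
force: [-5.1, -0.4, 4.4]
t 22.05 pos [6.359e-01 1.000e-04 1.147e-01] yaw 1.5158 toolz [ 2.e-04 -0.e+00 -1.e+00] shift [-0.0001  0.0001  0.0001] twist None F [-5.13 -0.39  4.44] M [-0.036  0.879 -0.04 ] op 0.0445 q [-0.08  0.3   1.5  -0.    1.33 -0.03]
t 22.45 pos [6.359e-01 2.000e-04 1.147e-01] F [-5.265  0.134  5.649] sd [0.41 0.51 0.52] M [ 0.0038  0.8677 -0.0074] sd [0.02  0.052 0.035] op 0.0445
```

```bash

python3 -m creep '[[0,0,-0.00025,0,255],[0,0,0,0,255],[0,0,0,0,255]]'|grep -E 'pos|force';python3 -c "
from h import *
sample(6)"
```

```text
tool_pos: [0.6359, 0.0002, 0.1146]
force: [-4.9, 0.8, 5.0]
t 23.0 pos [6.359e-01 1.000e-04 1.147e-01] F [-4.415  0.261  5.438] sd [0.28 0.23 0.42] M [-0.0081  0.8158 -0.0045] sd [0.024 0.023 0.023] op 0.0447
```

```bash

python3 -m creep '[[0,0,-0.0003,0,255],[0,0,0,0,255],[0,0,0,0,255]]'|grep -E 'pos|force';python3 -c "
from h import *
sample(6)"
```

```text
tool_pos: [0.6359, 0.0001, 0.1147]
force: [-3.1, 0.8, 2.7]
t 23.55 pos [6.359e-01 1.000e-04 1.147e-01] F [-3.347  0.159  2.78 ] sd [0.33 0.23 0.56] M [-3.000e-04  4.759e-01 -1.200e-02] sd [0.03  0.06  0.033] op 0.0445
```

```bash

python3 -m creep '[[0,0,-0.0002,0,255],[0,0,0,0,255],[0,0,0,0,255]]'|grep -E 'pos|force';python3 -c "
from h import *
sample(8)"
```

```text
tool_pos: [0.6359, 0.0001, 0.1147]
force: [-1.6, 0.6, 0.4]
t 24.2 pos [6.359e-01 2.000e-04 1.147e-01] F [-0.145  0.043 -0.801] sd [0.62 0.45 0.74] M [-0.0352 -0.0205  0.0109] sd [0.018 0.087 0.029] op 0.0448
```

```bash

python3 -m creep '[[0,0,0,0,255],[0,0,0,0,255]]' 15|grep -E 'pos|force';python3 -c "
from h import *
sample(6)"
```

```text
tool_pos: [0.6359, 0.0002, 0.1147]
force: [1.3, 0.4, -3.3]
t 24.67 pos [6.357e-01 1.000e-04 1.147e-01] F [ 1.245 -0.275 -3.209] sd [0.3  0.56 0.41] M [-0.0466 -0.2796  0.012 ] sd [0.025 0.036 0.027] op 0.045
```

```bash

python3 -m creep '[[0,0,0.00015,0,255],[0,0,0,0,255],[0,0,0,0,255],[0,0,0,0,255]]' 15|grep -E 'pos|force';python3 -c "
from h import *
sample(5);sample(5)"
```

```text
tool_pos: [0.6357, 0.0001, 0.1147]
force: [0.5, 0.6, -3.9]
t 25.25 pos [6.357e-01 2.000e-04 1.147e-01] F [-0.551 -0.391 -2.708] sd [0.49 0.47 0.15] M [-0.0403 -0.0846  0.0095] sd [0.031 0.024 0.021] op 0.0451
t 25.5 pos [6.357e-01 2.000e-04 1.147e-01] F [-0.401  0.095 -2.618] sd [0.86 0.3  0.45] M [-0.0561 -0.013  -0.0165] sd [0.029 0.033 0.026] op 0.0449
```

```bash

python3 -m creep '[[0,0,0.0001,0,255],[0,0,0,0,255],[0,0,0,0,255],[0,0,0,0,255],[0,0,0,0,255],[0,0,0,0,255]]' 8|grep -E 'pos|force';python3 -c "
from h import *
sample(5);sample(5)"
```

```text
tool_pos: [0.6357, 0.0002, 0.1147]
force: [-1.8, 0.1, -0.7]
t 26.25 pos [6.357e-01 2.000e-04 1.147e-01] F [-2.65   0.006 -0.152] sd [0.43 0.21 0.72] M [-0.0565  0.4101  0.0016] sd [0.029 0.029 0.017] op 0.0453
t 26.5 pos [6.357e-01 2.000e-04 1.147e-01] F [-3.631  0.263  0.314] sd [0.33 0.35 0.86] M [-0.0769  0.5493  0.0049] sd [0.026 0.023 0.023] op 0.0451
```

```bash

python3 -m creep '[[0,0,0,0,255],[0,0,0,0,255],[0,0,0,0,255]]' 3|grep -E 'pos|force';python3 - <<'E'
from h import *
sample(8)
im=read_camera("scene");cv2.imwrite("pics/s5.png",im[170:320,220:430,::-1].repeat(3,0).repeat(3,1))
E
```

```text
tool_pos: [0.6357, 0.0001, 0.1147]
force: [-3.9, 0.3, 1.2]
t 27.15 pos [6.357e-01 2.000e-04 1.147e-01] F [-4.59  -0.154  2.165] sd [0.63 0.65 0.49] M [-0.0452  0.7978  0.007 ] sd [0.017 0.027 0.031] op 0.0451
```

View pics/s5.png

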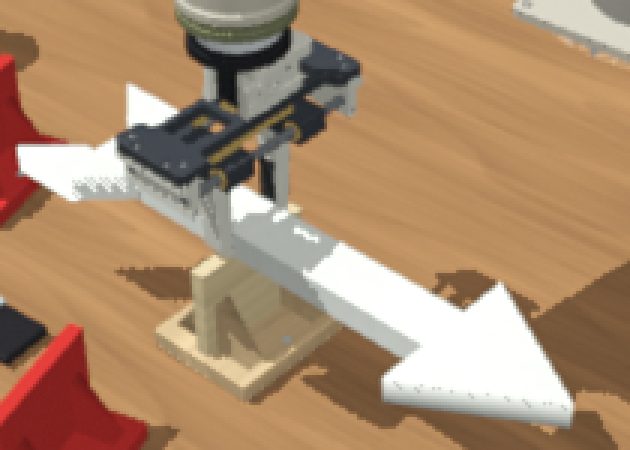

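```bash

python3 -m creep '[[0,-0.0003,-0.00015,0,255],[0,0,0,0,255],[0,0,0,0,255]]' 3|grep -E 'pos|force';python3 - <<'E'
from h import *
sample(5);sample(5)
E
```

```text
tool_pos: [0.6357, 0.0002, 0.1147]
force: [-1.3, 1.1, -1.6]
t 27.7 pos [6.357e-01 2.000e-04 1.147e-01] F [-0.935  0.186 -1.822] sd [0.33 0.28 0.43] M [-0.05    0.1003 -0.0025] sd [0.023 0.09  0.028] op 0.0449
t 27.95 pos [6.357e-01 2.000e-04 1.147e-01] F [ 0.192 -0.072 -2.769] sd [0.66 0.44 0.4 ] M [-0.0609 -0.1443  0.0159] sd [0.02  0.061 0.025] op 0.045
```

```bash

python3 -m creep '[[0,0,0.0001,0,255],[0,0,0,0,255],[0,0,0,0,255]]' 3|grep -E 'pos|force';python3 - <<'E'
from h import *
sample(4);sample(4)
E
```

```text
tool_pos: [0.6356, 0.0002, 0.1147]
force: [1.6, -0.4, -2.9]
t 28.4 pos [6.356e-01 2.000e-04 1.147e-01] F [ 1.371  0.183 -3.001] sd [0.33 0.71 0.51] M [-0.0638 -0.3054  0.0043] sd [0.032 0.023 0.025] op 0.0449
t 28.6 pos [6.356e-01 2.000e-04 1.147e-01] F [ 1.534  0.333 -3.497] sd [0.27 0.25 0.49] M [-0.08   -0.2535 -0.0022] sd [0.01  0.028 0.016] op 0.0455
```

```bash

python3 -m creep '[[0,0.0001,0.00015,0,255],[0,0,0,0,255],[0,0,0,0,255]]' 3|grep -E 'pos|force';python3 - <<'E'
from h import *
sample(3);sample(3);sample(3)
E
```

```text
tool_pos: [0.6355, 0.0002, 0.1147]
force: [-0.5, 0.6, -0.8]
t 29.0 pos [6.355e-01 2.000e-04 1.147e-01] F [-0.587  0.342 -0.314] sd [0.31 0.28 0.43] M [-0.0197  0.0709  0.0138] sd [0.024 0.045 0.005] op 0.0448
t 29.15 pos [6.356e-01 2.000e-04 1.147e-01] F [-1.547 -0.244  0.478] sd [0.33 0.61 0.33] M [-0.0227  0.1688 -0.0171] sd [0.032 0.029 0.022] op 0.0449
t 29.3 pos [6.356e-01 2.000e-04 1.147e-01] F [-1.731  0.381  1.151] sd [0.79 0.19 0.73] M [-0.0323  0.2872  0.0074] sd [0.042 0.022 0.025] op 0.0452
```

```bash

python3 -m creep '[[0,0.0,-0.00005,0,255],[0,0,0,0,122],[0,0,0,0,122],[0,0,0,0,122]]' 3|grep -E 'pos|force|open';python3 - <<'E'
from h import *
im=read_camera("scene");cv2.imwrite("pics/s6.png",im[170:320,220:430,::-1].repeat(3,0).repeat(3,1))
im=read_camera("wrist");cv2.imwrite("pics/w6.png",im[:,:,::-1])
sample(3)
E
```

```text
tool_pos: [0.6359, 0.0001, 0.1147]
force: [-0.5, -0.2, -0.5]
opening: 0.0486
t 29.88 pos [6.357e-01 1.000e-04 1.146e-01] F [ 0.04  -0.437  0.199] sd [0.61 0.11 0.93] M [-0.0707 -0.0692  0.0425] sd [0.023 0.046 0.006] op 0.0484
```

View pics/s6.png

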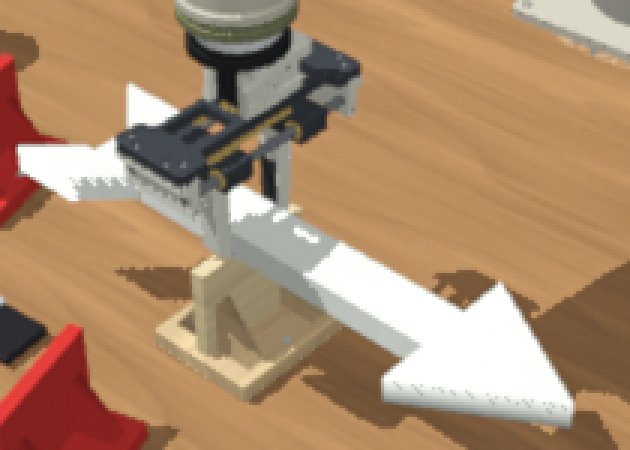

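View pics/w6.png

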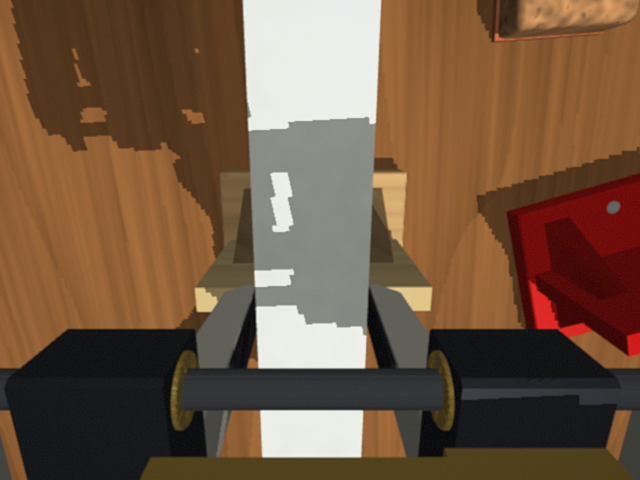

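```bash

python3 -m creep '[[0,0,0,0,85],[0,0,0,0,85],[0,0,0,0,85],[0,0,0,0,85],[0,0,0,0,85]]' |grep -E 'pos|force|open';python3 - <<'E'
from h import *
a=cv2.imread("pics/s6.png")[::3,::3].astype(int)
for k in range(12):
    im=read_camera("scene")[170:320,220:430,::-1]
    if k%4==3: print(read_state()["t"],np.abs(im.astype(int)-a).max(2)[90:145,100:195].mean(),np.abs(im.astype(int)-a).max(2)[20:70,0:45].mean())
E
```

```text
tool_pos: [0.6356, 0.0002, 0.1146]
force: [0.0, 0.2, 0.1]
opening: 0.0618
30.5 0.9054545454545454 0.8088888888888889
30.7 0.9035406698564593 0.8084444444444444
30.9 0.9127272727272727 0.7964444444444444
```

Nothing moves. I'm retreating straight up.

```bash

python3 -m creep '[[0,0,-0.003,0,85],[0,0,-0.005,0,85],[0,0,-0.008,0,85],[0,0,-0.01,0,85],[0,0,-0.02,0,85],[0,0,-0.02,0,85],[0,0,-0.02,0,85],[0,0,-0.02,0,85],[0,0,-0.02,0,85],[0,0,-0.01,0,85],[0,0,0,0,85],[0,0,0,0,85]]' |grep -E 'pos|force|open'
python3 -m creep '[[0,0,0,0,85],[0,0,0,0,85],[0,0,0,0,85],[0,0,0,0,85],[0,0,0,0,85],[0,0,0,0,85],[0,0,0,0,85],[0,0,0,0,85],[0,0,0,0,85],[0,0,0,0,85],[0,0,0,0,85],[0,0,0,0,85]]' |grep -E 'pos|force|open'
python3 - <<'E'
from h import *
b=cv2.imread("pics/s6.png")[::3,::3].astype(int)
for k in range(6):
    im=read_camera("scene")[170:320,220:430,::-1]
    if k%5==0: print(read_state()["t"],np.abs(im.astype(int)-b).max(2)[90:145,130:195].mean(),np.abs(im.astype(int)-b).max(2)[20:70,0:35].mean())
cv2.imwrite("pics/s7.png",im.repeat(3,0).repeat(3,1))
p=camera_params("wrist");w=read_camera("wrist");cv2.imwrite("pics/w7.png",w[:,:,::-1])
t=read_camera("top");cv2.imwrite("pics/t7.png",t[110:390,120:560,::-1].repeat(1,0))
E
```

```text
tool_pos: [0.636, 0.0001, 0.2513]
force: [0.1, -0.1, -1.1]
opening: 0.0621
tool_pos: [0.6356, 0.0002, 0.2506]
force: [0.2, 0.1, -0.0]
opening: 0.0621
32.95 9.815664335664335 0.6302857142857143
33.2 9.815944055944057 0.6451428571428571
```

View pics/s7.png

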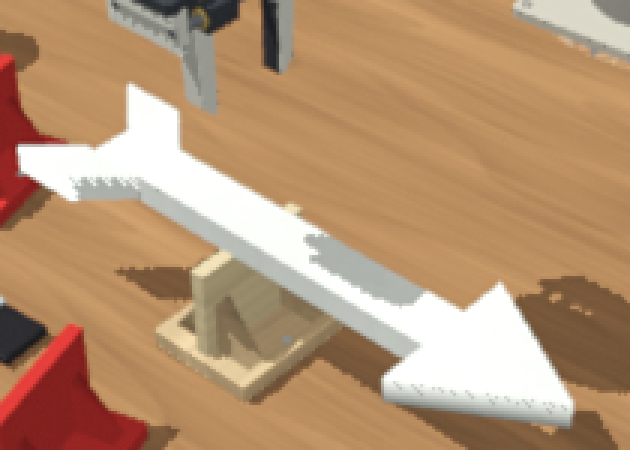

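View pics/w7.png

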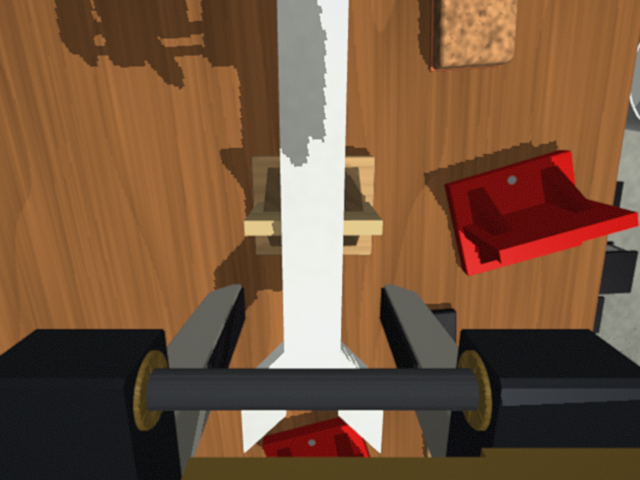

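The sign is level and has not moved: its tip is still at (571,410) in the crop, as before release. It lies square across the wooden edge, and the gripper is clear.

```bash
python3 -c "
from plant import *
print(close_job())"
```

```text
the job is handed in; nothing more can be done
None
```

The white arrow sign is resting level on the wooden bearer's top edge alone, square to it. I let go and handed the job in at about 33 s of the 67 s allowed.

**Balance point:** it is on the centre line about 52 mm towards the tail from the sign's middle, so x ≈ -52 mm. The sign weighs about 0.48 kg.
- **First lift:** I gripped near the middle and read 4.7 N with about 0.24 N m of moment.
- **Second lift:** I set it down and gripped again 52 mm towards the tail. The moment was then zero within noise, which is good to about 1–2 mm.
- **Mark to use:** the -52 mm itself also depends on the first grip having been at the sign's middle, known only to a few mm from the cameras. The point now over the edge is the better mark.

**Setting down:** I lowered it in sub-millimetre steps and opened the fingers once the load on the hand was close to zero.

**Last checks:**
- **Still and level:** after release the tail had not moved in the camera picture, and the tip was in the same place by eye. The hand force was about zero.
- **Clear of the robot:** the gripper stood well above the sign.
- **Other things:** I touched nothing else, and the pictures showed nothing out of place.

**Disagreements:**
- **Pressing on the edge:** the first lowering pressed it with about 10 N, and I eased that off. The load on the hand kept drifting while the arm settled, so I corrected it several times before letting go.
- **Edge position:** the top and scene cameras differed by about 8 mm on where the edge is. I used the wrist camera, whose two views agreed to about 1 mm and fell midway between the other two.

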